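# Pack the cask-tapping kit tray

## Robot

A 6-joint arm with a two-finger parallel gripper is mounted at the origin on the work surface. World frame = base frame: x ahead of the robot, y to its left, z up, the work surface at z = 0. Lengths are in m, angles in rad, forces in N, time in s.
With the tool pointing down it reaches from about 0.35 to 0.85 m from the base axis. Payload 8.1 kg.
Tool frame: the origin (TCP) lies on the centre line of the jaws, within the pads' length; the fingertips stand 17 mm ahead of it and the grasp point (between the pads) lies 2 mm behind it; z points along the fingers, y is the line along which they close (so a half turn about z gives the same grasp; the last joint's range is limited). The gripper opens to 93 mm and grips with 3 to 60 N. Pads are 15 mm wide; open, the fingers measure 128 mm over their backs; the gripper's body (75 mm by 188 mm) begins 65 mm behind the grasp point.
Start: joints at [1.242, 0.13, 1.488, -0, 1.523, -0.085], TCP at [0.145, 0.582, 0.236] pointing down, gripper open.
Joint ranges: [-2.96, 2.96], [-0.89, 2.26], [0.02, 2.5], [-1.34, 4.48], [0, 2.73], [-2.66, 2.66]. Speed limits (rad/s): [2.39, 2.39, 2.79, 3.14, 3.14, 3.14].

## Interface

Orientations are given as [roll, pitch, yaw] about the fixed x, y, z axes, in that order (R = Rz(yaw) Ry(pitch) Rx(roll)).
In Python, from workcell import arm gives the robot as it stands.
- The arm moves only by the shell command python3 -m handwheel 'ROWS'. ROWS is JSON, one flat list of numbers, 7 for each row, row after row: the closure, from 0 (fully open) to 1 (shut), then the shift along the tool's x, y, z in m, then the turn, a rotation vector about the tool's x, y, z in rad. A call has 1 to 10 rows; each row shifts and turns the commanded pose from where the row before left it, along the tool's axes as they then stand; what a row does not reach is not made up. A row lasts 1/8 s, in which the tool goes at most 62.5 mm and 10.7 degrees, less where a joint would pass 70% of its speed; a pose out of reach is approached as far as the arm can. A call is refused whole if a number of a shift passes 0.0625 or a number of a turn 0.188, either way. A call with a gripper value outside its range is refused whole. The fingers move at their own pace and stop on an object; the grip force is fixed at half the most. Time passes only in rows, so rows that do not move let the fingers close. It gives the time, the measured TCP pose, the force, the opening and the grip force at its end, in the units of the state.
- arm.read_state(): the state, without advancing time (a new reading comes with each control period).
- arm.get_image(name): name is "scene" or "side" or "wrist"; returns (picture, depth): 480x640x3 uint8, blue, green, red; 480x640 float32, m along the optical axis (not along the pixel's ray), 0 where there is no reading.
- arm.camera_model(name): a dict with "fx", "fy", "cx", "cy" (pixels), "pose" (4x4, takes a point from camera to world coordinates); the wrist camera has in their place "hand_eye" (4x4, takes a point from camera to tool coordinates, whose origin is the TCP and whose axes are the flange's). Camera axes: x right, y down, z forward; pixel columns grow to the right and rows downward; lengths in m; the calibration is good to about 2 mm. A picture is of the moment at which its call begins: read the wrist's pose just before it. camera_model takes no time and is no camera call.
- arm.close_job(): hands the job in; it is judged then, once.
Trained networks look in the newest picture that a camera, given by its name, has taken for a name from the list of things; names that differ only in an ending like _2 or _b are one class to them, and where a whole thing is asked for, a point or a joint stands for the part that bears it (a point fixed in the world has none). Each returns a list of dicts, best first, with "conf" (0 to 1); they miss things now and then, are a little off and sometimes report something else, mostly with a low value. They report only what shows in the picture. A call takes as long as a camera call. They do not tell look-alikes from the thing itself.
- arm.spot_in(camera, thing): "uv" ([column, row] in pixels, amid what is visible of it).
The state is a dict: "time_s": time; "joints": joint angles; "qvel": joint speeds; "tau": joint torques, N m; "position": TCP position; "orientation": TCP orientation; "contact_force": force on the tool from outside, world axes, zero at the start; "wrist_torque": the same for the moment, N m; "gripper_width": opening from 0.0 (shut) to 1.0 (fully open); "gripper_force": force on a finger pad.
Only numpy, scipy, OpenCV 4.12 (cv2) and the standard library are available. Lean on these libraries where they do the work, as an engineer would, in place of code of your own. Each camera call takes 0.05 s, during which the arm holds its last target. There are 200 camera calls.

## Task

Pack the grey kit tray for tapping the next cask: lay the unused shive (large solid wooden disc) flat in the larger round dish, the unused keystone (small solid disc) flat in the smaller round dish, the wooden wedge lengthwise in the rectangular dish and the black tap lengthwise in the long bay, each flat on the floor of its place. Leave the used shive and used keystone, which are punched right through, lying where they are.

Things in the scene. Friction and masses are not known exactly. Their poses are not given: they have to be found in the camera images.
- shive_c (a point): Shive, the large wooden bung: plain pale wood disc with solid flat faces (no hole), diameter 50, height 22, lying flat. Point: its centre, half-way up (11 above its underside); z is its axis.
- keystone_c (a point): Keystone, the small wooden bung: plain pale wood disc with solid flat faces (no hole), diameter 38, height 22, lying flat. Point: its centre, half-way up (11 above its underside); z is its axis.
- used_shive_c (a point): Used shive: same wood, diameter 50, height 22, but punched right through by a round hole of diameter 22, so it looks like a thick ring. To be left where it lies. Point: its centre, half-way up.
- used_keystone_c (a point): Used keystone: same wood, diameter 38, height 22, punched right through by a round hole of diameter 18. To be left where it lies. Point: its centre, half-way up.
- wedge_c (a point): Wooden cask wedge, pale wood, 60 long (x) by 36 wide (y), lying on its flat underside; the sides are upright, the top slopes from 24 high at its -x end to 12 at its +x end (18 in the middle). Point: the middle of its length and width, 9 above its underside. Grasp it across its 36 width.
- tap_c (a point): Black plastic cask tap lying on its side. Round shank along x, 26 to 28 across, from 66 behind the point (-x) to 22 ahead of it; then a valve block 36 long (x from 22 to 58), 32 wide, 30 high, from which a spout sticks out to +y (to 31 from the axis) and a T-handle to -y (to 30 from the axis). Point: on the shank's axis, 14 above the table it lies on, near the tap's balance and the middle of its length: grasp the shank here, across y.
- round_dish_large: The larger round steel dish, fixed in the tray's row of three dishes: outside diameter 78, inside 72, 9 high, its floor 3 thick. Origin: centre of its underside, which is 4 above the table; z up. It takes the shive.
- round_dish_small: The smaller round steel dish, fixed in the same row: outside diameter 62, inside 56, 9 high, its floor 3 thick. Origin: centre of its underside, 4 above the table; z up. It takes the keystone.
- oblong_dish: The rectangular steel dish, fixed in the same row: outside 62 (x) by 84 (y), inside 56 by 78, 9 high, its floor 3 thick. Origin: centre of its underside, 4 above the table; its long sides run along its y. It takes the wedge lengthwise (wedge x along dish y, either way round).
- bay (a point): The long empty bay of the grey kit tray, which takes the tap lengthwise. Point: centre of the bay's floor, 4 above the table; x runs along the bay. Inside it is 160 long (x) and about 79 wide (y); walls reach 16 above the table. The tray (fixed, 272 by 184) lies to its -y side with the row of three dishes along x, 86 apart, the middle one at (0, -89) from this point; which dish stands where in the row varies, and the tray may stand on the left or the right of the table.
There are look-alikes about, which are no part of the job. Leave any blue look-alike of the part that bears shive_c alone. What is shaped like the part that bears keystone_c but pink is not meant.

How it is judged:
By the outcome, as a careful person would: the job done as asked, in the order asked, and still so for the second after the job is handed in, with the robot touching nothing.
It also fails if it takes over 112 s, if anything falls off the work surface, if the arm or the gripper's body presses on something with over 40 N, if the wrist force passes 120 N, or if a joint passes its speed limit or range.

## Working session

There is one attempt and no reset: what is moved stays moved. The work goes in short steps, Python scripts to look and compute and a shell command to move; the robot and the scene stay as the last step left them, time stands still between calls to the robot, and variables do not carry over. Pictures are saved under pics/ and viewed, at most 14 in all, crops included, and the job is handed in when it is done.

```bash
mkdir -p pics; ls; python3 - <<'E'
from workcell import arm
import cv2,numpy as np
for c in("scene","side"):
    im,d=arm.get_image(c); cv2.imwrite(f"pics/{c}0.png",im); np.save(f"pics/{c}0.npy",d)
    m=arm.camera_model(c); print(c,m["fx"],m["cx"],m["cy"],np.round(m["pose"],3).tolist())
print(np.round(arm.camera_model("wrist")["hand_eye"],4).tolist()); s=arm.read_state();print(s)
E
```

```text
pics
scene 532.8477811726902 309.44513943575083 242.43024180895455 [[0.516, 0.525, -0.677, 1.212], [0.857, -0.316, 0.408, -0.42], [-0.0, -0.79, -0.613, 0.669], [0.0, 0.0, 0.0, 1.0]]
side 530.0750145948012 326.73957961416767 232.3493719940246 [[0.995, -0.075, 0.064, 0.469], [-0.098, -0.748, 0.657, -0.701], [-0.001, -0.66, -0.751, 0.798], [0.0, 0.0, 0.0, 1.0]]
[[-0.0002, -0.9539, -0.3002, 0.0839], [1.0, -0.0004, 0.0005, -0.0002], [-0.0006, -0.3002, 0.9539, -0.1491], [0.0, 0.0, 0.0, 1.0]]
{'time_s': 0.1, 'joints': array([ 1.24159892e+00,  1.31107434e-01,  1.48913745e+00,  1.75822494e-05,
        1.52301134e+00, -8.53916654e-02]), 'qvel': array([-0.00095171, -0.00195505, -0.00344623, -0.00013263, -0.00145737,
        0.00031868]), 'tau': array([ 1.66422938e-03, -5.61334026e+01, -4.93100488e+01,  7.70975905e-02,
        2.88380828e-02, -8.70274698e-05]), 'position': array([0.14465112, 0.58181105, 0.2346974 ]), 'orientation': array([-3.13993664e+00, -1.59379030e-04,  2.89778593e+00]), 'contact_force': array([0.08839983, 0.10531802, 0.38708424]), 'wrist_torque': array([0.00922209, 0.04117151, 0.04460446]), 'gripper_force': 0.0, 'gripper_width': 1.0026609899412642}
```

View pics/scene0.png

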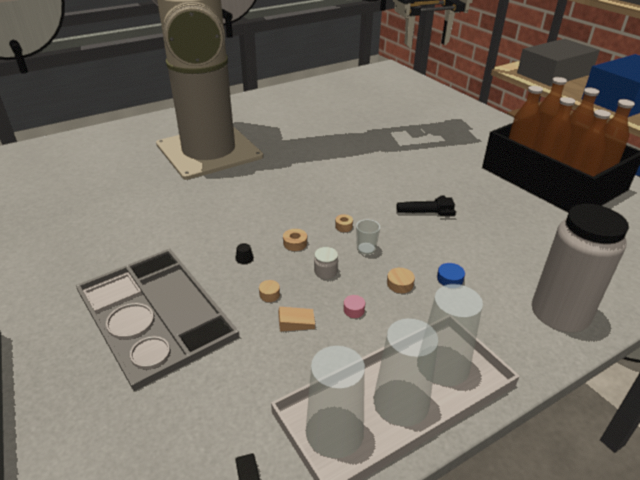

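View pics/side0.png

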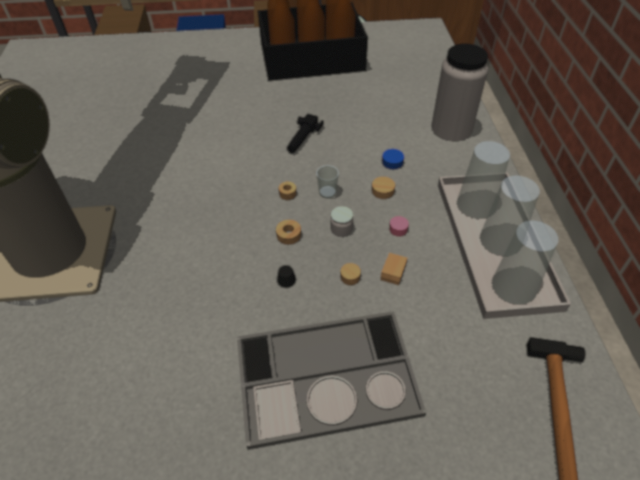

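The side image shows these candidates:
- **Solid discs:** the shive is at side (384,187) / scene (401,280), and the keystone is at side (350,273) / scene (269,291).
- **Look-alikes:** the used shive ring is at side (289,231), the used keystone ring at (287,189), blue at (393,158) and pink at (399,226).
- **Other parts:** the wedge is at (394,268), the tap at (305,133), and the tray is at the bottom with the dishes in the order oblong, large, small.

Next I'll make a metric top-down map, which also serves as the close check.

```bash
cat > h.py <<'E'
from workcell import arm
import cv2,numpy as np
def cloud(im,d,m,T):
    v,u=np.mgrid[0:480,0:640]
    P=np.stack([(u-m["cx"])*d/m["fx"],(v-m["cy"])*d/m["fy"],d],-1)
    return (P@T[:3,:3].T+T[:3,3])
def ortho(im,d,m,T,x0,x1,y0,y1,s,z=0.02):
    # plane z rectification; rows: x decreasing, columns: y decreasing
    X,Y=np.meshgrid(np.arange(x1,x0,-s),np.arange(y1,y0,-s),indexing='ij')
    W=np.stack([X,Y,np.full_like(X,z)],-1); C=(W-T[:3,3])@T[:3,:3]
    return cv2.remap(im,(C[...,0]/C[...,2]*m["fx"]+m["cx"]).astype('f4'),(C[...,1]/C[...,2]*m["fy"]+m["cy"]).astype('f4'),1)
E
python3 - <<'E'
from h import *
s={}
for c in("side","scene"):
    im=cv2.imread(f"pics/{c}0.png");d=np.load(f"pics/{c}0.npy");m=arm.camera_model(c);P=cloud(im,d,m,np.array(m["pose"]))
    s[c]=(im,P,m)
    print(c,"table z",np.median(P[...,2][(abs(P[...,0]-.45)<.15)&(abs(P[...,1])<.2)]))
    z=P[...,2];mask=((z>.008)&(z<.06)&(P[...,0]>.3)&(P[...,0]<.85)&(P[...,1]>-.6)&(P[...,1]<.55)).astype('u1')
    n,l,st,ce=cv2.connectedComponentsWithStats(mask)
    for i in range(1,n):
        if 60<st[i,4]<6000:
            k=l==i;Q=P[k];zt=np.percentile(Q[:,2],90);t=Q[Q[:,2]>zt-.005]
            r=cv2.minAreaRect((t[:,:2]*1000).astype('f4'))
            print(ce[i].round(),st[i,4],"ztop %.3f"%zt,[np.round(x,1) for x in r],"bgr",im[k].mean(0).round())
im,P,m=s["side"]
o=ortho(im,None,m,np.array(m["pose"]),.3,.72,-.42,.25,.0012,.02)
print(o.shape);cv2.imwrite("pics/ortho.png",cv2.convertScaleAbs(o,alpha=1.6))
E
```

```text
side table z 0.0004915373376470078
[273.  70.] 168 ztop 0.053 [array([446.6, 547.2]), array([ 5.4, 29. ]), np.float64(88.9)] bgr [19. 19. 19.]
[441. 125.] 385 ztop 0.055 [array([829. , 273.4]), array([14.7, 63.2]), np.float64(32.1)] bgr [65. 69. 73.]
[304. 131.] 628 ztop 0.030 [array([498.3, 302. ]), array([124.8,  46.6]), np.float64(54.9)] bgr [29. 30. 31.]
[392. 158.] 348 ztop 0.024 [array([703.3, 189.5]), array([47.9, 48. ]), np.float64(86.0)] bgr [114.  62.  33.]
[327. 180.] 584 ztop 0.057 [array([548. , 109.1]), array([49.4, 46.2]), np.float64(67.3)] bgr [100. 106. 103.]
[470. 252.] 1184 ztop 0.026 [array([816.1, -61.4]), array([ 62.4, 344.1]), np.float64(0.8)] bgr [83. 89. 94.]
[383. 186.] 395 ztop 0.024 [array([666.2,  99.4]), array([50.8, 46.7]), np.float64(80.0)] bgr [ 72. 108. 133.]
[287. 190.] 240 ztop 0.023 [array([462.7, 109.6]), array([36.9, 36. ]), np.float64(88.5)] bgr [ 64.  95. 116.]
[470. 204.] 543 ztop 0.055 [array([826.1,  18.1]), array([16.2, 57.7]), np.float64(37.0)] bgr [86. 92. 93.]
[341. 221.] 567 ztop 0.046 [array([565.9,   0.8]), array([40.9, 41.1]), np.fl
[... 2609 characters left out ...]
 [126. 136. 145.]
[295. 317.] 681 ztop 0.022 [array([ 649.8, -116.7]), array([44.3, 40.3]), np.float64(64.5)] bgr [100. 140. 172.]
[  1. 420.] 358 ztop 0.018 [array([ 583.9, -561.6]), array([  1.7, 254.2]), np.float64(84.0)] bgr [40. 44. 44.]
[150. 352.] 335 ztop 0.014 [array([ 596.2, -346.8]), array([62.3, 60.6]), np.float64(2.1)] bgr [126. 136. 145.]
[373. 356.] 184 ztop 0.025 [array([791.8, -51.5]), array([ 7.4, 40.7]), np.float64(4.0)] bgr [110. 118. 126.]
[287. 407.] 573 ztop 0.026 [array([ 804.7, -212.9]), array([44.2, 85.7]), np.float64(43.7)] bgr [112. 121. 129.]
[243. 458.] 94 ztop 0.027 [array([ 845.5, -298. ]), array([25.4,  9. ]), np.float64(86.7)] bgr [42. 47. 49.]
(350, 559, 3)
```

View pics/ortho.png

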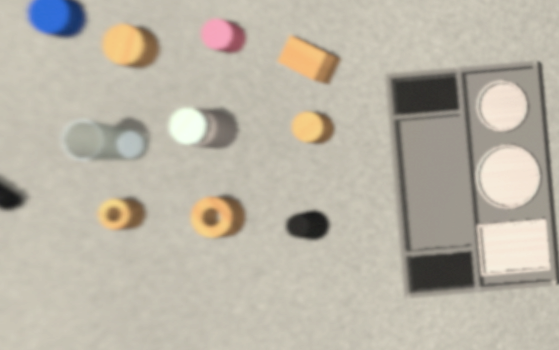

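The map confirms the choices. Both solid discs show no hole: the shive at ortho (125,45), the keystone at (310,127). The rings at (215,215) and (115,213) are punched through. Now to plan the approach.

```bash
cat >> h.py <<'E'
def rz(a): return np.array([[np.cos(a),-np.sin(a)],[np.sin(a),np.cos(a)]])
def plan(p,yaw,q,yawq,N):
    """equal rows (shift, turn) from p,yaw to q,yawq; tool pointing down"""
    dy=(yawq-yaw+np.pi)%(2*np.pi)-np.pi; t=-dy/N   # turn about tool z (down)
    d=np.array(q)-np.array(p); db=np.array([np.cos(yaw)*d[0]+np.sin(yaw)*d[1],np.sin(yaw)*d[0]-np.cos(yaw)*d[1]])
    S=sum(rz(k*t) for k in range(N)); s=np.linalg.solve(S,db)
    print(f"{N} rows:",np.round([s[0],s[1],-d[2]/N,t],4)); return q,yawq
def here():
    s=arm.read_state(); print("t %.2f"%s["time_s"],"p",np.round(s["position"],4),"rpy",np.round(s["orientation"],3),"w %.3f"%s["gripper_width"]); return s["position"],s["orientation"][2]
def wrist(tag):
    from scipy.spatial.transform import Rotation as Ro
    s=arm.read_state(); T=np.eye(4);T[:3,:3]=Ro.from_euler("xyz",s["orientation"]).as_matrix();T[:3,3]=s["position"]
    im,d=arm.get_image("wrist");m=arm.camera_model("wrist");T=T@np.array(m["hand_eye"])
    cv2.imwrite(f"pics/{tag}.png",im);np.save(f"pics/{tag}.npy",d)
    return im,d,m,T,cloud(im,d,m,T)
def blobs(im,P,d,lo=.008,hi=.05,amin=300):
    z=P[...,2];k=((z>lo)&(z<hi)&(d>0)).astype('u1');n,l,st,ce=cv2.connectedComponentsWithStats(k)
    for i in range(1,n):
        if st[i,4]>amin:
            q=l==i;Q=P[q];zt=np.percentile(Q[:,2],90);t=Q[Q[:,2]>zt-.004]
            print(ce[i].round(),st[i,4],"zt %.4f"%zt,"c",np.round(cv2.minEnclosingCircle((t[:,:2]*1000).astype('f4'))[0],1),"rect",[np.round(x,1) for x in cv2.minAreaRect((Q[:,:2]*1000).astype('f4'))],im[q].mean(0).round())
E
python3 - <<'E'
from h import *
p,y=here()
p,y=plan(p,y,[.28,.36,.235],np.pi,6)
plan(p,y,[.66,.1,.2],np.pi,9)
E
```

```text
t 0.10 p [0.1447 0.5818 0.2347] rpy [-3.14  -0.     2.898] w 1.003
6 rows: [-0.0276 -0.0335 -0.0001 -0.0406]
9 rows: [-0.0422 -0.0289  0.0039 -0.    ]
```

```bash
python3 -m handwheel '[0,-0.0276,-0.0335,0,0,0,-0.0406, 0,-0.0276,-0.0335,0,0,0,-0.0406, 0,-0.0276,-0.0335,0,0,0,-0.0406, 0,-0.0276,-0.0335,0,0,0,-0.0406, 0,-0.0276,-0.0335,0,0,0,-0.0406, 0,-0.0276,-0.0335,0,0,0,-0.0406]'
python3 -m handwheel '[0,-0.042,-0.029,0.004,0,0,0, 0,-0.042,-0.029,0.004,0,0,0, 0,-0.042,-0.029,0.004,0,0,0, 0,-0.042,-0.029,0.004,0,0,0, 0,-0.042,-0.029,0.004,0,0,0, 0,-0.042,-0.029,0.004,0,0,0, 0,-0.042,-0.029,0.004,0,0,0, 0,-0.042,-0.029,0.004,0,0,0, 0,-0.042,-0.029,0.004,0,0,0, 0,0,0,0,0,0,0]'
python3 - <<'E'
from h import *
here(); im,d,m,T,P=wrist("w1"); blobs(im,P,d)
E
```

```text
time_s: 0.85
position: [0.2803, 0.359, 0.2353]
orientation: [-3.141, -0.0, -3.14]
contact_force: [0.4, 0.6, -0.6]
gripper_width: 1.002
gripper_force: 0.0
time_s: 2.1
position: [0.6589, 0.0964, 0.1969]
orientation: [-3.141, -0.003, 3.138]
contact_force: [0.4, 0.4, -0.5]
gripper_width: 1.003
gripper_force: 0.0
t 2.10 p [0.6589 0.0964 0.1969] rpy [-3.141e+00 -3.000e-03  3.138e+00] w 1.003
[604.  38.] 5069 zt 0.0277 c [520.3 293.5] rect [array([515.6, 303.8]), array([115.5,  44.5]), np.float64(48.6)] [21. 21. 22.]
[351.  72.] 1373 zt 0.0467 c [550.1 111.5] rect [array([550.2, 111.7]), array([40.1, 40. ]), np.float64(44.8)] [87. 94. 94.]
[203. 106.] 3687 zt 0.0458 c [567.6   3.8] rect [array([567.9,   5. ]), array([44.2, 43.9]), np.float64(34.9)] [196. 196. 191.]
[ 54. 110.] 2375 zt 0.0227 c [ 569.4 -117.6] rect [array([ 569.7, -117.3]), array([37.6, 37.3]), np.float64(66.5)] [ 99. 159. 188.]
[ 83. 213.] 3542 zt 0.0224 c [ 647.1 -120.2] rect [array([ 653.2, -109.4]), array([60.6, 37.5]), np.float64(63.7)] [103. 166. 204.]
[335. 230.] 2701 zt 0.0229 c [668.6 102.9] rect [array([668. , 102.9]), array([48.9, 49.1]), np.float64(8.5)] [ 89. 144. 180.]
[205. 244.] 1641 zt 0.0228 c [680.7  -9.2] rect [array([680.3,  -8.8]), array([37.3, 36.8]), np.float64(64.1)] [156. 137. 200.]
[435. 269.] 2454 zt 0.0229 c [705.8 192.1] rect [array([704.1, 191.7]), array([46.5, 49.5]), np.float64(16.7)] [112.  55.  22.]
[280. 358.] 1918 zt 0.0254 c [804.2  47.1] rect [array([792.1,  50.7]), array([126.6,  39.5]), np.float64(73.6)] [101. 108. 115.]
[270. 380.] 708 zt 0.0254 c [820.7  40. ] rect [array([821.9,  39.7]), array([17.2, 64.8]), np.float64(0.2)] [107. 117. 119.]
[201. 438.] 445 zt 0.0486 c [865.1 -29.9] rect [array([868.1, -26. ]), array([49. , 10.7]), np.float64(13.4)] [ 91.  99. 102.]
[328. 463.] 488 zt 0.0256 c [898.5 107.2] rect [array([909.3, 102.2]), array([31.3, 78.4]), np.float64(61.1)] [121. 130. 136.]
```

View pics/w1.png

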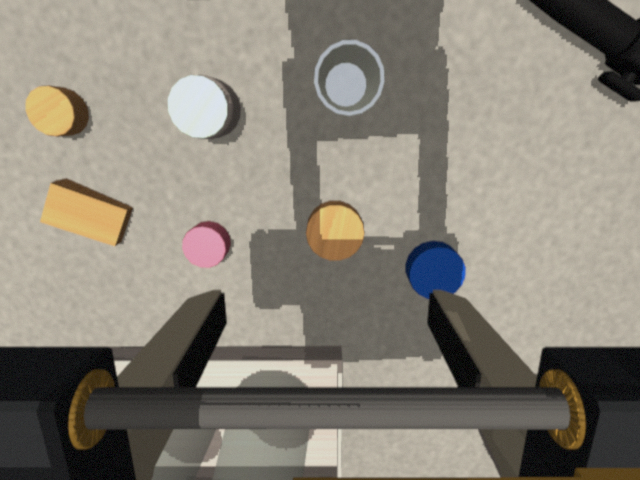

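Shive: the solid disc is at px (335,232), the blue one at (435,269) and the pink one at (205,244). Descending on the shive.

```bash

python3 -m handwheel '[0,-0.009,0.0065,0.035,0,0,0, 0,0,0,0.035,0,0,0, 0,0,0,0.035,0,0,0, 0,0,0,0.035,0,0,0, 0,0,0,0.030,0,0,0, 0,0,0,0,0,0,0, 1,0,0,0,0,0,0, 1,0,0,0,0,0,0, 1,0,0,0,0,0,0, 1,0,0,0,0,0,0]'
python3 -m handwheel '[1,0,0,0,0,0,0, 1,0,0,0,0,0,0, 1,0,0,0,0,0,0]'
python3 - <<'E'
from h import *
p,y=here(); print(plan(p,y,[p[0],p[1],.12],y,3)); p=[p[0],p[1],.12]; plan(p,y,[.51,-.25,.12],np.pi+.08,7)
E
```

```text
time_s: 3.4
position: [0.6673, 0.1058, 0.0304]
orientation: [3.141, 0.001, 3.141]
contact_force: [-0.4, -0.4, -0.2]
gripper_width: 0.618
gripper_force: 0.0
time_s: 3.78
position: [0.6671, 0.1057, 0.03]
orientation: [-3.142, 0.0, 3.141]
contact_force: [-1.0, -0.1, 3.9]
gripper_width: 0.533
gripper_force: 30.0
t 3.77 p [0.6671 0.1057 0.03  ] rpy [-3.142  0.     3.141] w 0.533
3 rows: [ 0.    0.   -0.03 -0.  ]
([np.float64(0.6670807675924681), np.float64(0.10567388144274568), 0.12], np.float64(3.141314034676715))
7 rows: [ 0.0242 -0.05   -0.     -0.0115]
```

```bash

python3 -m handwheel '[1,0,0,-0.03,0,0,0, 1,0,0,-0.05,0,0,0, 1,0.022,-0.05,-0.05,0,0,-0.01, 1,0.022,-0.05,-0.04,0,0,-0.01, 1,0.022,-0.05,0,0,0,-0.01, 1,0.022,-0.05,0,0,0,-0.01, 1,0.022,-0.05,0,0,0,-0.01, 1,0.022,-0.05,0,0,0,-0.01, 1,0.022,-0.05,0,0,0,-0.01, 1,0.0,-0.05,0,0,0,-0.01]'
python3 -m handwheel '[1,0,0,0,0,0,0, 1,0,0,0,0,0,0]'
python3 - <<'E'
from h import *
p,y=here(); im,d,m,T,P=wrist("w2")
o=ortho(im,d,m,T,.36,.68,-.46,-.2,.0006,.013); cv2.imwrite("pics/tray.png",o); print(o.shape)
g=cv2.cvtColor(o,cv2.COLOR_BGR2GRAY)
print(cv2.HoughCircles(cv2.medianBlur(g,5),3,1.5,60,param1=100,param2=40,minRadius=45,maxRadius=68))
E
```

```text
time_s: 5.03
position: [0.5306, -0.2883, 0.1886]
orientation: [3.141, -0.0, -3.062]
contact_force: [0.7, 0.5, 0.3]
gripper_width: 0.531
gripper_force: 30.0
time_s: 5.28
position: [0.5317, -0.2865, 0.1882]
orientation: [3.141, -0.001, -3.062]
contact_force: [-1.3, 0.4, -0.7]
gripper_width: 0.529
gripper_force: 30.0
t 5.28 p [ 0.5317 -0.2865  0.1882] rpy [ 3.141e+00 -1.000e-03 -3.062e+00] w 0.529
(534, 434, 3)
[[[257.25 282.75  63.75]
  [243.75 141.75  48.75]]]
```

View pics/tray.png

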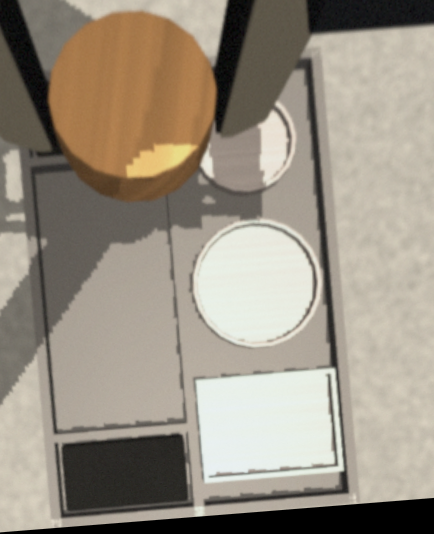

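The picture shows the large dish centred at (257,283), i.e. (0.510,-0.354); the oblong at (269,425), i.e. (0.425,-0.361); and the small dish at the top, about (0.596,-0.347). Tray yaw is about 0.085.

```bash
python3 - <<'E'
from h import *
p,y=here(); plan(p,y,[.5095,-.354,.1],np.pi+.085,3)
E
```

```text
t 5.33 p [ 0.5319 -0.2859  0.1883] rpy [ 3.141 -0.    -3.061] w 0.525
3 rows: [ 0.0093 -0.022   0.0294 -0.0016]
```

```bash

python3 -m handwheel '[1,0.0093,-0.022,0.029,0,0,0, 1,0.0093,-0.022,0.029,0,0,0, 1,0.0093,-0.022,0.03,0,0,0, 1,0,0,0.03,0,0,0, 1,0,0,0.02,0,0,0, 1,0,0,0.008,0,0,0, 1,0,0,0,0,0,0, 1,0,0,0,0,0,0]'
python3 -c "
from h import *
here()"
```

```text
time_s: 6.32
position: [0.5104, -0.3552, 0.0442]
orientation: [-3.14, 0.002, -3.061]
contact_force: [0.9, -0.1, 0.6]
gripper_width: 0.529
gripper_force: 30.0
t 6.33 p [ 0.5104 -0.3552  0.0442] rpy [-3.140e+00  2.000e-03 -3.061e+00] w 0.529
```

```bash

python3 -m handwheel '[1,0,0,0.003,0,0,0, 1,0,0,0.003,0,0,0, 1,0,0,0,0,0,0, 1,0,0,0,0,0,0]'
python3 -m handwheel '[0.4,0,0,0,0,0,0, 0.3,0,0,0,0,0,0, 0.3,0,0,0,0,0,0, 0.3,0,0,0,0,0,0, 0.3,0,0,-0.03,0,0,0, 0.3,0,0,-0.05,0,0,0,0.3,0,0,-0.03,0,0,0, 0,0,0,0,0,0,0]'
python3 - <<'E'
from h import *
p,y=here(); im,d,m,T,P=wrist("w3"); blobs(im,P,d,.022,.05)
p,y=plan(p,y,[.57,-.117,.15],np.pi,6);
E
```

```text
time_s: 6.82
position: [0.5096, -0.355, 0.037]
orientation: [-3.141, 0.0, -3.062]
contact_force: [0.3, -0.4, 0.9]
gripper_width: 0.527
gripper_force: 30.0
time_s: 7.82
position: [0.5112, -0.3563, 0.1505]
orientation: [-3.137, 0.005, -3.062]
contact_force: [0.2, 0.4, -1.3]
gripper_width: 0.764
gripper_force: 0.0
t 7.83 p [ 0.5112 -0.3563  0.1505] rpy [-3.137  0.005 -3.062] w 0.764
[ 35. 205.] 7975 zt 0.0475 c [ 511.4 -560.9] rect [array([ 517.4, -555.6]), array([203.5,  26.7]), np.float64(1.5)] [43. 46. 46.]
[329. 237.] 3695 zt 0.0298 c [ 510.7 -354.9] rect [array([ 510.5, -354.8]), array([48.7, 49.3]), np.float64(3.9)] [110. 177. 210.]
[622. 331.] 696 zt 0.0231 c [ 569.3 -119.1] rect [array([ 569.9, -121.6]), array([36.3, 27.8]), np.float64(17.7)] [130. 210. 235.]
6 rows: [-0.0117  0.0394  0.0001  0.0133]
```

The shive sits flat in the large dish. The keystone is next.

```bash

python3 -m handwheel '[0,-0.0117,0.0394,0,0,0,0.0133, 0,-0.0117,0.0394,0,0,0,0.0133, 0,-0.0117,0.0394,0,0,0,0.0133, 0,-0.0117,0.0394,0,0,0,0.0133, 0,-0.0117,0.0394,0,0,0,0.0133, 0,-0.0117,0.0394,0,0,0,0.0133, 0,0,0,0.05,0,0,0, 0,0,0,0.04,0,0,0, 0,0,0,0,0,0,0]'
python3 - <<'E'
from h import *
p,y=here(); plan(p,y,[.5695,-.118,.029],np.pi,1)
E
```

```text
time_s: 9.0
position: [0.5637, -0.1139, 0.0509]
orientation: [3.138, -0.011, -3.141]
contact_force: [-0.4, -0.1, -0.0]
gripper_width: 1.001
gripper_force: 0.0
t 9.00 p [ 0.5637 -0.1139  0.0509] rpy [ 3.138 -0.011 -3.141] w 1.001
1 rows: [-0.0058 -0.0041  0.0219  0.0003]
```

```bash

python3 -m handwheel '[0,0,0,0,0,0,0, 0,0,0,0,0,0,0]'
python3 - <<'E'
from h import *
p,y=here(); plan(p,y,[.5695,-.118,.029],np.pi,1)
E
```

```text
time_s: 9.25
position: [0.57, -0.1161, 0.0589]
orientation: [-3.141, 0.003, 3.141]
contact_force: [-0.4, 0.1, 0.1]
gripper_width: 0.999
gripper_force: 0.0
t 9.25 p [ 0.57   -0.1161  0.0589] rpy [-3.141e+00  3.000e-03  3.141e+00] w 0.999
1 rows: [ 0.0005 -0.0019  0.0299 -0.0003]
```

```bash

python3 -m handwheel '[0,0,-0.0015,0.015,0,0,0, 0,0,0,0.015,0,0,0, 0,0,0,0,0,0,0, 1,0,0,0,0,0,0, 1,0,0,0,0,0,0, 1,0,0,0,0,0,0, 1,0,0,0,0,0,0, 1,0,0,0,0,0,0, 1,0,0,0,0,0,0, 1,0,0,0,0,0,0]'
python3 -m handwheel '[1,0,0,0,0,0,0, 1,0,0,0,0,0,0]'
python3 - <<'E'
from h import *
p,y=here(); plan([p[0],p[1],.12],y,[.596,-.347,.12],np.pi+.085,5)
E
```

```text
time_s: 10.5
position: [0.5686, -0.1169, 0.0268]
orientation: [3.142, 0.0, -3.142]
contact_force: [0.6, -0.4, 1.3]
gripper_width: 0.397
gripper_force: 30.0
time_s: 10.75
position: [0.5685, -0.117, 0.0268]
orientation: [-3.142, 0.0, 3.142]
contact_force: [-0.5, 0.5, 0.6]
gripper_width: 0.4
gripper_force: 30.0
t 10.75 p [ 0.5685 -0.117   0.0268] rpy [-3.142  0.     3.142] w 0.400
5 rows: [-0.0039 -0.0462 -0.     -0.017 ]
```

```bash

python3 -m handwheel '[1,0,0,-0.04,0,0,0, 1,0,0,-0.05,0,0,0, 1,-0.0039,-0.0462,0,0,0,-0.017, 1,-0.0039,-0.0462,0,0,0,-0.017, 1,-0.0039,-0.0462,0,0,0,-0.017, 1,-0.0039,-0.0462,0,0,0,-0.017, 1,-0.0039,-0.0462,0,0,0,-0.017, 1,0,0,0.02,0,0,0, 1,0,0,0,0,0,0, 1,0,0,0,0,0,0]'
python3 - <<'E'
from h import *
p,y=here(); plan(p,y,[.5955,-.347,.0345],np.pi+.085,2)
E
```

```text
time_s: 12.0
position: [0.5956, -0.3456, 0.0963]
orientation: [3.14, -0.001, -3.056]
contact_force: [-0.2, 0.3, -0.2]
gripper_width: 0.401
gripper_force: 30.0
t 12.00 p [ 0.5956 -0.3456  0.0963] rpy [ 3.140e+00 -1.000e-03 -3.056e+00] w 0.401
2 rows: [ 0.0001 -0.0007  0.0309  0.0005]
```

```bash

python3 -m handwheel '[1,0,-0.0015,0.03,0,0,0, 1,0,0,0.022,0,0,0, 1,0,0,0.005,0,0,0, 1,0,0,0.004,0,0,0, 1,0,0,0,0,0,0, 1,0,0,0,0,0,0]'
python3 -c "
from h import *
here()"
```

```text
time_s: 12.75
position: [0.5965, -0.349, 0.0368]
orientation: [-3.141, 0.001, -3.057]
contact_force: [-0.3, -0.2, -0.1]
gripper_width: 0.403
gripper_force: 30.0
t 12.75 p [ 0.5965 -0.349   0.0368] rpy [-3.141e+00  1.000e-03 -3.057e+00] w 0.403
```

```bash

python3 -m handwheel '[1,0,0,0.0025,0,0,0, 1,0,0,0,0,0,0, 1,0,0,0,0,0,0, 0.5,0,0,0,0,0,0, 0.4,0,0,0,0,0,0, 0.4,0,0,0,0,0,0,0.4,0,0,0,0,0,0, 0.4,0,0,-0.03,0,0,0, 0.4,0,0,-0.05,0,0,0,0.4,0,0,-0.04,0,0,0]'
python3 -m handwheel '[0,0,0,0,0,0,0]'
python3 - <<'E'
from h import *
p,y=here(); im,d,m,T,P=wrist("w4"); blobs(im,P,d,.022,.05)
plan(p,y,[.64,-.11,.17],np.radians(116.3),8)
E
```

```text
time_s: 14.0
position: [0.5962, -0.3487, 0.1552]
orientation: [-3.141, 0.001, -3.057]
contact_force: [0.5, 0.5, 0.7]
gripper_width: 0.599
gripper_force: 0.0
time_s: 14.12
position: [0.5984, -0.3502, 0.159]
orientation: [-3.136, 0.007, -3.057]
contact_force: [0.6, -0.7, 1.1]
gripper_width: 0.662
gripper_force: 0.0
t 14.12 p [ 0.5984 -0.3502  0.159 ] rpy [-3.136  0.007 -3.057] w 0.662
[ 21. 170.] 10620 zt 0.0472 c [ 591.2 -563.7] rect [array([ 589. , -562.9]), array([  4. , 254.6]), np.float64(84.1)] [43. 46. 46.]
[332. 108.] 4564 zt 0.0299 c [ 511.1 -355. ] rect [array([ 511.4, -354.8]), array([48.8, 49.4]), np.float64(3.7)] [136. 215. 237.]
[329. 233.] 2029 zt 0.0299 c [ 597.3 -349. ] rect [array([ 597.2, -349.2]), array([37.1, 37. ]), np.float64(74.2)] [117. 186. 216.]
[599. 310.] 493 zt 0.0240 c [ 642.7 -131.8] rect [array([ 643.3, -130.5]), array([13.8, 36. ]), np.float64(64.4)] [115. 184. 220.]
8 rows: [ 0.0085  0.0312 -0.0014  0.1496]
```

```bash

python3 -m handwheel '[0,0.0085,0.0312,-0.0014,0,0,0.1496, 0,0.0085,0.0312,-0.0014,0,0,0.1496, 0,0.0085,0.0312,-0.0014,0,0,0.1496, 0,0.0085,0.0312,-0.0014,0,0,0.1496, 0,0.0085,0.0312,-0.0014,0,0,0.1496, 0,0.0085,0.0312,-0.0014,0,0,0.1496, 0,0.0085,0.0312,-0.0014,0,0,0.1496, 0,0.0085,0.0312,-0.0014,0,0,0.1496, 0,0,0,0,0,0,0, 0,0,0,0,0,0,0]'
python3 - <<'E'
from h import *
p,y=here(); im,d,m,T,P=wrist("w5")
z=P[...,2];k=((z>.008)&(z<.03)&(d>0)).astype('u1');n,l,st,ce=cv2.connectedComponentsWithStats(k)
for i in range(1,n):
    Q=P[l==i]; c=Q.mean(0)
    if st[i,4]>400 and np.hypot(c[0]-.653,c[1]+.109)<.03:
        r=cv2.minAreaRect((Q[:,:2]*1000).astype('f4'));print(ce[i],c,r,Q[:,2].min(),np.percentile(Q[:,2],98))
plan(p,y,[.651,-.1125,.06],np.radians(116.3),4)
E
```

```text
time_s: 15.42
position: [0.6368, -0.1086, 0.1627]
orientation: [-3.139, -0.001, 2.032]
contact_force: [0.0, -1.2, 0.5]
gripper_width: 0.994
gripper_force: 0.0
t 15.43 p [ 0.6368 -0.1086  0.1627] rpy [-3.139e+00 -1.000e-03  2.032e+00] w 0.994
[345.18164591 239.64645371] [ 0.65240638 -0.10835252  0.01759545] ((653.2176513671875, -109.35781860351562), (60.144859313964844, 36.73360061645508), 64.38909912109375) 0.008062110451966864 0.023751381334344176
4 rows: [-0.0024  0.0028  0.0257  0.0006]
```

```bash
python3 - <<'E'
from h import *
p,y=here(); plan(p,y,[.6515,-.113,.06],np.radians(64.4),6)
E
```

```text
t 15.47 p [ 0.6368 -0.1091  0.1631] rpy [-3.140e+00 -1.000e-03  2.031e+00] w 1.001
6 rows: [-0.0009  0.0025  0.0172  0.1512]
```

```bash

python3 -m handwheel '[0,-0.0009,0.0025,0.017,0,0,0.1512, 0,-0.0009,0.0025,0.017,0,0,0.1512, 0,-0.0009,0.0025,0.017,0,0,0.1512, 0,-0.0009,0.0025,0.017,0,0,0.1512, 0,-0.0009,0.0025,0.017,0,0,0.1512, 0,-0.0009,0.0025,0.017,0,0,0.1512, 0,0,0,0,0,0,0, 0,0,0,0,0,0,0]'
python3 - <<'E'
from h import *
p,y=here(); plan(p,y,[.6515,-.113,.027],np.radians(64.4),2)
E
```

```text
time_s: 16.48
position: [0.6526, -0.1131, 0.063]
orientation: [3.141, 0.0, 1.126]
contact_force: [0.8, -0.1, -0.1]
gripper_width: 0.999
gripper_force: 0.0
t 16.48 p [ 0.6526 -0.1131  0.063 ] rpy [3.141 0.    1.126] w 0.999
2 rows: [-0.0002 -0.0005  0.018   0.0009]
```

```bash

python3 -m handwheel '[0,0,0,0.02,0,0,0, 0,0,0,0.0165,0,0,0, 0,0,0,0,0,0,0, 1,0,0,0,0,0,0, 1,0,0,0,0,0,0, 1,0,0,0,0,0,0, 1,0,0,0,0,0,0, 1,0,0,0,0,0,0, 1,0,0,0,0,0,0, 1,0,0,0,0,0,0]'
python3 -m handwheel '[1,0,0,0,0,0,0, 1,0,0,0,0,0,0, 1,0,0,-0.04,0,0,0, 1,0,0,-0.05,0,0,0, 1,0,0,0,0,0,0]'
python3 - <<'E'
from h import *
p,y=here(); plan(p,y,[.445,-.36,.115],np.radians(94.9),9)
E
```

```text
time_s: 17.73
position: [0.6527, -0.1125, 0.026]
orientation: [3.142, 0.0, 1.123]
contact_force: [-0.4, 0.3, 0.6]
gripper_width: 0.379
gripper_force: 30.0
time_s: 18.35
position: [0.6563, -0.1134, 0.1221]
orientation: [3.132, -0.002, 1.123]
contact_force: [0.3, 0.4, -0.9]
gripper_width: 0.385
gripper_force: 30.0
t 18.35 p [ 0.6563 -0.1134  0.1221] rpy [ 3.132e+00 -2.000e-03  1.123e+00] w 0.385
9 rows: [-0.0321 -0.0174  0.0008 -0.0593]
```

```bash
python3 - <<'E'
from h import *
plan([.653,-.1125,.117],1.123,[.4255,-.3644,.107],np.radians(94.9),10)
E
```

```text
10 rows: [-0.0297 -0.0173  0.001  -0.0533]
```

```bash

python3 -m handwheel '[1,-0.0297,-0.0173,0.001,0,0,-0.0533, 1,-0.0297,-0.0173,0.001,0,0,-0.0533, 1,-0.0297,-0.0173,0.001,0,0,-0.0533, 1,-0.0297,-0.0173,0.001,0,0,-0.0533, 1,-0.0297,-0.0173,0.001,0,0,-0.0533, 1,-0.0297,-0.0173,0.001,0,0,-0.0533, 1,-0.0297,-0.0173,0.001,0,0,-0.0533, 1,-0.0297,-0.0173,0.001,0,0,-0.0533, 1,-0.0297,-0.0173,0.001,0,0,-0.0533, 1,-0.0297,-0.0173,0.001,0,0,-0.0533]'
python3 -m handwheel '[1,0,0,0,0,0,0, 1,0,0,0,0,0,0]'
python3 - <<'E'
from h import *
p,y=here(); plan(p,y,[.4255,-.3644,.0335],np.radians(94.9),3)
im,d,m,T,P=wrist("w6"); o=ortho(im,d,m,T,.34,.60,-.46,-.2,.0006,.013); cv2.imwrite("pics/w6o.png",o)
E
```

```text
time_s: 19.6
position: [0.4235, -0.3647, 0.1048]
orientation: [-3.141, -0.001, 1.657]
contact_force: [0.6, -0.2, 0.5]
gripper_width: 0.379
gripper_force: 30.0
time_s: 19.85
position: [0.4245, -0.3636, 0.1051]
orientation: [-3.141, -0.001, 1.654]
contact_force: [-0.9, -0.4, -1.2]
gripper_width: 0.382
gripper_force: 30.0
t 19.85 p [ 0.4245 -0.3636  0.1051] rpy [-3.141e+00 -1.000e-03  1.654e+00] w 0.382
3 rows: [-0.0003  0.0003  0.0239 -0.0006]
```

View pics/w6o.png

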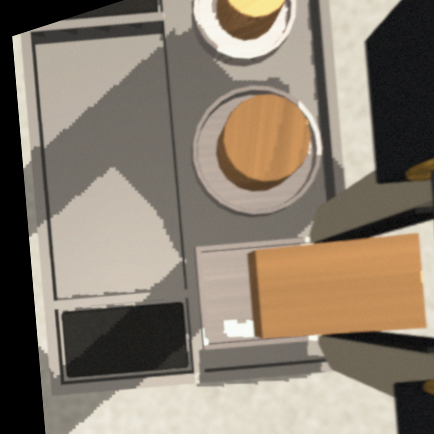

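The wedge is aligned with the oblong dish at about (270,290); the height parallax shifts it sideways in the picture. The shive at (265,140) and keystone at (250,15) are inside their dishes. Lowering.

```bash

python3 -m handwheel '[1,0,0,0.03,0,0,0, 1,0,0,0.025,0,0,0, 1,0,0,0.01,0,0,0, 1,0,0,0.004,0,0,0, 1,0,0,0,0,0,0, 1,0,0,0,0,0,0]'
python3 -c "
from h import *
here()"
```

```text
time_s: 20.65
position: [0.4254, -0.3649, 0.0381]
orientation: [3.14, 0.001, 1.656]
contact_force: [-0.8, 0.1, -0.7]
gripper_width: 0.38
gripper_force: 30.0
t 20.65 p [ 0.4254 -0.3649  0.0381] rpy [3.140e+00 1.000e-03 1.656e+00] w 0.380
```

```bash

python3 -m handwheel '[1,0,0,0.0045,0,0,0, 1,0,0,0,0,0,0, 1,0,0,0,0,0,0, 0.5,0,0,0,0,0,0, 0.42,0,0,0,0,0,0, 0.42,0,0,0,0,0,0,0.42,0,0,0,0,0,0, 0.42,0,0,-0.04,0,0,0, 0.42,0,0,-0.06,0,0,0,0.42,0,0,-0.05,0,0,0]'
python3 -m handwheel '[0,0,0,0,0,0,0]'
python3 - <<'E'
from h import *
p,y=here(); im,d,m,T,P=wrist("w7"); blobs(im,P,d,.0165,.05)
plan(p,y,[.48,.27,.2],.98,14)
E
```

```text
time_s: 21.9
position: [0.4248, -0.3644, 0.1846]
orientation: [3.141, 0.001, 1.656]
contact_force: [0.8, -0.3, -0.3]
gripper_width: 0.581
gripper_force: 0.0
time_s: 22.02
position: [0.427, -0.3666, 0.1883]
orientation: [3.135, 0.008, 1.656]
contact_force: [0.4, -0.3, -0.3]
gripper_width: 0.642
gripper_force: 0.0
t 22.02 p [ 0.427  -0.3666  0.1883] rpy [3.135 0.008 1.656] w 0.642
[323. 215.] 3323 zt 0.0294 c [ 425.9 -372.6] rect [array([ 425. , -360.5]), array([35.8, 58.2]), np.float64(4.4)] [ 81. 129. 174.]
[430. 216.] 3103 zt 0.0298 c [ 511.  -354.6] rect [array([ 510.7, -354.2]), array([49.1, 49. ]), np.float64(11.0)] [ 73. 117. 161.]
[536. 218.] 1968 zt 0.0299 c [ 597.5 -348.7] rect [array([ 597. , -348.6]), array([37.5, 37.5]), np.float64(72.2)] [112. 180. 207.]
[395. 434.] 796 zt 0.0490 c [ 493.3 -553.4] rect [array([ 493.8, -553. ]), array([ 3.3, 94.7]), np.float64(84.2)] [51. 55. 55.]
14 rows: [ 0.046  -0.0068 -0.0008  0.0483]
```

The wedge is centred at (425,-360) mm and aligned with its dish. Now to the tap.

```bash

python3 -m handwheel '[0,0.046,-0.0068,-0.001,0,0,0.0483, 0,0.046,-0.0068,-0.001,0,0,0.0483, 0,0.046,-0.0068,-0.001,0,0,0.0483, 0,0.046,-0.0068,-0.001,0,0,0.0483, 0,0.046,-0.0068,-0.001,0,0,0.0483, 0,0.046,-0.0068,-0.001,0,0,0.0483, 0,0.046,-0.0068,-0.001,0,0,0.0483, 0,0.046,-0.0068,-0.001,0,0,0.0483, 0,0.046,-0.0068,-0.001,0,0,0.0483, 0,0.046,-0.0068,-0.001,0,0,0.0483]'
python3 -m handwheel '[0,0.046,-0.0068,-0.001,0,0,0.0483, 0,0.046,-0.0068,-0.001,0,0,0.0483, 0,0.046,-0.0068,-0.001,0,0,0.0483, 0,0.046,-0.0068,-0.001,0,0,0.0483, 0,0,0,0,0,0,0, 0,0,0,0,0,0,0, 0,0,0,0,0,0,0]'
python3 - <<'E'
from h import *
p,y=here(); im,d,m,T,P=wrist("w8"); blobs(im,P,d,.006,.05)
o=ortho(im,d,m,T,.40,.62,.2,.38,.0005,.014); cv2.imwrite("pics/tap.png",cv2.convertScaleAbs(o,alpha=1.5)); print(o.shape)
E
```

```text
time_s: 23.32
position: [0.4171, 0.0976, 0.1906]
orientation: [-3.139, 0.001, 1.171]
contact_force: [-0.2, -0.4, 1.7]
gripper_width: 1.0
gripper_force: 0.0
time_s: 24.2
position: [0.4768, 0.2712, 0.1958]
orientation: [-3.141, 0.001, 0.979]
contact_force: [0.4, -0.6, 0.8]
gripper_width: 1.003
gripper_force: 0.0
t 24.20 p [0.4768 0.2712 0.1958] rpy [-3.141e+00  1.000e-03  9.790e-01] w 1.003
[339. 152.] 6545 zt 0.0303 c [510.4 301.3] rect [array([509.1, 299.3]), array([124.1,  60.9]), np.float64(61.4)] [26. 26. 27.]
[612. 143.] 3251 zt 0.0229 c [705.3 193.5] rect [array([699.8, 195.4]), array([49.4, 38.4]), np.float64(70.3)] [181.  88.  35.]
[492. 305.] 744 zt 0.0463 c [557.6 127.8] rect [array([558.1, 128.9]), array([ 9.4, 30.9]), np.float64(69.9)] [154. 152. 148.]
[514. 333.] 853 zt 0.0470 c [560.2 101.9] rect [array([561.5,  99.8]), array([28.4,  9.5]), np.float64(36.7)] [124. 135. 136.]
[408. 358.] 1322 zt 0.0223 c [465.3 115. ] rect [array([465.7, 115.4]), array([37. , 37.3]), np.float64(38.2)] [ 91. 145. 171.]
[462. 446.] 1525 zt 0.0224 c [461.5  -1.5] rect [array([460.3,  -1.5]), array([49.5, 46.1]), np.float64(83.7)] [ 96. 154. 188.]
(440, 360, 3)
```

View pics/tap.png

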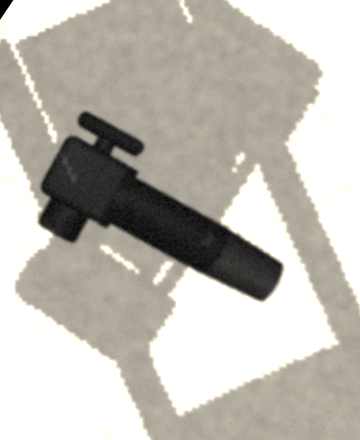

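The tap is clear: shank end at map (273,280), valve at (80,180), so the axis is 61.4° with the valve toward +x+y, and tap_c is about (0.511,0.303).

```bash
python3 - <<'E'
from h import *
p,y=here(); plan(p,y,[.511,.303,.06],np.radians(61.4),4)
E
```

```text
t 24.25 p [0.477  0.2712 0.1962] rpy [-3.141  0.     0.978] w 0.999
4 rows: [ 0.0112  0.003   0.0341 -0.0233]
```

```bash

python3 -m handwheel '[0,0.0112,0.003,0.034,0,0,-0.0233, 0,0.0112,0.003,0.034,0,0,-0.0233, 0,0.0112,0.003,0.034,0,0,-0.0233, 0,0.0112,0.003,0.034,0,0,-0.0233, 0,0,0,0,0,0,0, 0,0,0,0,0,0,0]'
python3 - <<'E'
from h import *
p,y=here(); plan(p,y,[.511,.303,.021],np.radians(61.4),2)
E
```

```text
time_s: 25.0
position: [0.5116, 0.3036, 0.0618]
orientation: [3.141, -0.001, 1.072]
contact_force: [0.9, -0.3, 1.1]
gripper_width: 1.003
gripper_force: 0.0
t 25.00 p [0.5116 0.3036 0.0618] rpy [ 3.141e+00 -1.000e-03  1.072e+00] w 1.003
2 rows: [-0.0004 -0.0001  0.0204 -0.    ]
```

```bash

python3 -m handwheel '[0,0,0,0.02,0,0,0, 0,0,0,0.020,0,0,0, 0,0,0,0,0,0,0, 1,0,0,0,0,0,0, 1,0,0,0,0,0,0, 1,0,0,0,0,0,0, 1,0,0,0,0,0,0, 1,0,0,0,0,0,0, 1,0,0,0,0,0,0, 1,0,0,0,0,0,0]'
python3 -m handwheel '[1,0,0,0,0,0,0, 1,0,0,0,0,0,0, 1,0,0,0,0,0,0, 1,0,0,-0.03,0,0,0, 1,0,0,-0.04,0,0,0, 1,0,0,-0.04,0,0,0, 1,0,0,0,0,0,0, 1,0,0,0,0,0,0]'
python3 - <<'E'
from h import *
p,y=here(); plan(p,y,[.5066,-.265,.13],.085,14)
E
```

```text
time_s: 26.25
position: [0.5111, 0.304, 0.0205]
orientation: [3.142, -0.0, 1.073]
contact_force: [-0.1, -0.8, 0.1]
gripper_width: 0.299
gripper_force: 0.0
time_s: 27.25
position: [0.5106, 0.3037, 0.1296]
orientation: [-3.141, 0.001, 1.073]
contact_force: [-0.1, -0.9, -2.1]
gripper_width: 0.278
gripper_force: 30.0
t 27.25 p [0.5106 0.3037 0.1296] rpy [-3.141e+00  1.000e-03  1.073e+00] w 0.278
14 rows: [-0.0246  0.0344 -0.      0.0705]
```

```bash

python3 -m handwheel '[1,-0.0246,0.0344,0,0,0,0.0705, 1,-0.0246,0.0344,0,0,0,0.0705, 1,-0.0246,0.0344,0,0,0,0.0705, 1,-0.0246,0.0344,0,0,0,0.0705, 1,-0.0246,0.0344,0,0,0,0.0705, 1,-0.0246,0.0344,0,0,0,0.0705, 1,-0.0246,0.0344,0,0,0,0.0705, 1,-0.0246,0.0344,0,0,0,0.0705, 1,-0.0246,0.0344,0,0,0,0.0705, 1,-0.0246,0.0344,0,0,0,0.0705]'
python3 -m handwheel '[1,-0.0246,0.0344,0,0,0,0.0705, 1,-0.0246,0.0344,0,0,0,0.0705, 1,-0.0246,0.0344,0,0,0,0.0705, 1,-0.0246,0.0344,0,0,0,0.0705, 1,0,0,0,0,0,0, 1,0,0,0,0,0,0, 1,0,0,0,0,0,0]'
python3 - <<'E'
from h import *
p,y=here(); plan(p,y,[.5066,-.265,.07],.085,2)
im,d,m,T,P=wrist("w9"); o=ortho(im,d,m,T,.36,.68,-.46,-.2,.0006,.1);cv2.imwrite("pics/w9o.png",cv2.convertScaleAbs(im,alpha=1.5))
E
```

```text
time_s: 28.5
position: [0.565, -0.1076, 0.1279]
orientation: [-3.139, 0.003, 0.365]
contact_force: [-0.4, -0.9, -0.4]
gripper_width: 0.276
gripper_force: 30.0
time_s: 29.38
position: [0.5075, -0.2632, 0.1296]
orientation: [-3.14, 0.001, 0.087]
contact_force: [1.3, -0.1, -0.9]
gripper_width: 0.279
gripper_force: 30.0
t 29.38 p [ 0.5075 -0.2632  0.1296] rpy [-3.14e+00  1.00e-03  8.70e-02] w 0.279
2 rows: [-0.0005  0.0008  0.0298  0.0012]
```

View pics/w9o.png

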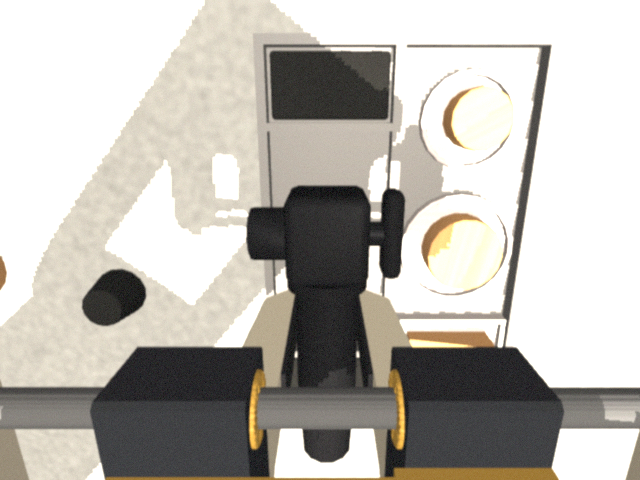

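The tap is level over the bay: tap column 326 against bay centre about 329. Lowering.

```bash

python3 -m handwheel '[1,0,0.0015,0.035,0,0,0, 1,0,0,0.03,0,0,0, 1,0,0,0.02,0,0,0, 1,0,0,0.01,0,0,0, 1,0,0,0.004,0,0,0, 1,0,0,0,0,0,0, 1,0,0,0,0,0,0]'
python3 -c "
from h import *
here()"
```

```text
time_s: 30.3
position: [0.5083, -0.2665, 0.0325]
orientation: [3.141, -0.001, 0.086]
contact_force: [0.3, 0.7, -1.0]
gripper_width: 0.273
gripper_force: 30.0
t 30.30 p [ 0.5083 -0.2665  0.0325] rpy [ 3.141e+00 -1.000e-03  8.600e-02] w 0.273
```

```bash

python3 -m handwheel '[1,0,-0.001,0.005,0,0,0, 1,0,0,0.0025,0,0,0, 1,0,0,0,0,0,0, 1,0,0,0,0,0,0]'
python3 -m handwheel '[0.64,0,0,0,0,0,0, 0.64,0,0,0,0,0,0, 0.64,0,0,0,0,0,0, 0.64,0,0,0,0,0,0]'
python3 -c "
from h import *
here()"
```

```text
time_s: 30.8
position: [0.5076, -0.265, 0.0244]
orientation: [3.142, -0.0, 0.086]
contact_force: [-2.7, 1.6, 5.6]
gripper_width: 0.276
gripper_force: 30.0
time_s: 31.3
position: [0.5075, -0.265, 0.0238]
orientation: [-3.142, 0.0, 0.086]
contact_force: [0.5, 0.7, 0.0]
gripper_width: 0.358
gripper_force: 0.0
t 31.30 p [ 0.5075 -0.265   0.0238] rpy [-3.142  0.     0.086] w 0.358
```

Lift out and look.

```bash

python3 -m handwheel '[0.64,0,0,-0.02,0,0,0, 0.64,0,0,-0.03,0,0,0, 0.64,0,0,-0.05,0,0,0, 0.64,0,0,-0.06,0,0,0, 0.64,-0.02,0,-0.06,0,0,0, 0.64,-0.02,0,0,0,0,0, 0.64,0,0,0,0,0,0, 0.64,0,0,0,0,0,0]'
python3 - <<'E'
from h import *
p,y=here(); im,d,m,T,P=wrist("w10"); blobs(im,P,d,.0175,.05)
o=ortho(im,d,m,T,.36,.66,-.46,-.18,.0006,.013); cv2.imwrite("pics/end.png",cv2.convertScaleAbs(o,alpha=1.3))
E
```

```text
time_s: 32.3
position: [0.4679, -0.2681, 0.2432]
orientation: [-3.141, 0.0, 0.085]
contact_force: [0.2, 0.4, -0.1]
gripper_width: 0.36
gripper_force: 0.0
t 32.30 p [ 0.4679 -0.2681  0.2432] rpy [-3.141  0.     0.085] w 0.360
[22. 69.] 2530 zt 0.0457 c [568.    2.9] rect [array([567.7,  -6.3]), array([27. , 45.6]), np.float64(88.2)] [170. 176. 178.]
[434.  68.] 1779 zt 0.0299 c [ 597.8 -348.8] rect [array([ 597.9, -348.5]), array([37.4, 37. ]), np.float64(73.7)] [141. 217. 235.]
[327. 157.] 5028 zt 0.0343 c [ 503.9 -265.8] rect [array([ 502.5, -264.6]), array([123.9,  60.8]), np.float64(4.3)] [32. 32. 33.]
[425. 171.] 2448 zt 0.0299 c [ 511.7 -354.6] rect [array([ 511.8, -354.3]), array([48.9, 49. ]), np.float64(62.6)] [135. 210. 233.]
[ 45. 191.] 1916 zt 0.0228 c [462.6  -3. ] rect [array([462.4,  -3.2]), array([49.6, 49.2]), np.float64(56.8)] [126. 199. 229.]
[623. 243.] 2149 zt 0.0456 c [ 449.6 -551. ] rect [array([ 471.7, -550.5]), array([  7.1, 105.7]), np.float64(86.9)] [50. 54. 53.]
[161. 212.] 932 zt 0.0307 c [ 452.2 -112.5] rect [array([ 452.9, -113.7]), array([30.2, 29.3]), np.float64(4.2)] [38. 42. 43.]
[418. 259.] 2304 zt 0.0293 c [ 427.  -371.9] rect [array([ 425.4, -361.4]), array([36.9, 59.8]), np.float64(4.9)] [136. 213. 238.]
```

View pics/end.png

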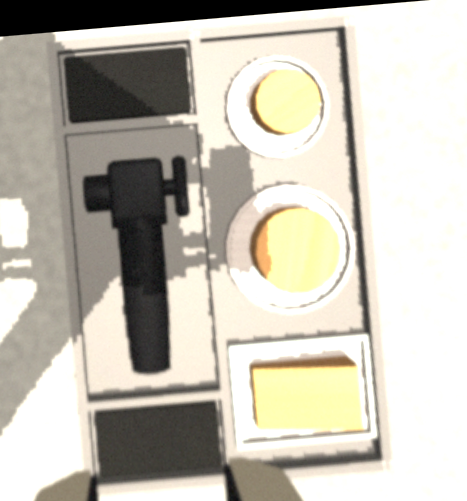

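All four parts lie flat in their places: keystone (288,100), shive (300,248), wedge (305,397), tap (140,265). The used rings were not touched. Handing in.

```bash
python3 -c "
from workcell import arm
print(arm.close_job())"
```

```text
the job is handed in; nothing more can be done
None
```

The kit tray is packed and the job handed in: the final camera check showed the shive, keystone, wedge and tap each flat in its place, placed in that order, and I left the used parts and look-alikes untouched, finishing at about 32 s.

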